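# Nest three handled steel pans with the handles fanned out

### The arm

A 7-joint arm with a two-finger parallel gripper is mounted at the origin on a cart in front of the work surface, level with it; the furniture and walls round the work are solid. World frame = base frame: x ahead of the robot, y to its left, z up, the work surface at z = 0. Lengths are in m, angles in rad, forces in N, time in s.
With the tool pointing down it reaches from about 0.4 to 0.875 m from the base axis. Payload 19.3 kg.
Tool frame: the origin (TCP) lies at the very end of the fingers, on their centre line; the grasp point (between the pads) lies 19 mm behind it; z points along the fingers, y is the line along which they close (so a half turn about z gives the same grasp; the last joint's range is limited). The gripper opens to 85 mm and grips with 20 to 120 N. Pads are 22 mm wide; open, the fingers measure 114 mm over their backs; the gripper's body (76 mm by 85 mm) begins 54 mm behind the grasp point. The pads swing forward as they close: fully open they stand 13 mm farther back than shut.
Start: joints at [1.22, 0.521, -0.036, 1.599, 0.021, 1.021, -0.113], TCP at [0.173, -0.601, 0.231] pointing down, gripper open.
Joint ranges: [-2.91, 2.91], [-0.3, 2.13], [-1.5, 1.42], [0.17, 2.43], [-1.26, 4.41], [0.16, 1.93], [-2.52, 2.52]. Speed limits (rad/s): [1.89, 1.89, 2.39, 2.39, 3.01, 3.01, 3.01].

### API

Orientations are given as [roll, pitch, yaw] about the fixed x, y, z axes, in that order (R = Rz(yaw) Ry(pitch) Rx(roll)).
In Python, from workcell import monitor, viewer, bot gives the robot as it stands.
- The arm moves only by the tool move_arm, never from a script. Its arguments are lists of equal length, an entry for each row: "gripper": the opening, from 0 (shut) to 1 (fully open); "linear": the shift along the tool's x, y, z in cm, a list of three; "twist": the turn about the tool's z in degrees. A call has 1 to 8 rows; each row shifts and turns the commanded pose from where the row before left it, along the tool's axes as they then stand; what a row does not reach is not made up. A row lasts 1/10 s, in which the tool goes at most 50 mm and 8.59 degrees, less where a joint would pass 70% of its speed; a pose out of reach is approached as far as the arm can. A call with a gripper value outside its range is refused whole. The fingers move at their own pace and stop on an object; "squeeze" is the grip in N (left out, the last holds). Time passes only in rows, so rows that do not move let the fingers close. It gives the time, the measured TCP pose, the force, the opening and the grip force at its end, in the units of the state.
- monitor.observe(): the state, without advancing time (a new reading comes with each control period).
- viewer.grab_frame(name): name is "scene" or "top" or "wrist"; returns a dict with "img" (480x640x3 uint8, red, green, blue), "K" (3x3 intrinsics, pixels), "k1" (the pictures are not rectified: a ray, as slopes to the right and down, at radius r is drawn at 1 + k1 r^2 times it, then the intrinsics apply), "eye" and "rotation" of the camera in the world. Camera axes: x right, y up, looking along -z (the intrinsics and any distortion apply to the point x, -y, -z); pixel columns grow to the right and rows downward; lengths in m; the calibration is good to about 2 mm. A picture is of the moment at which its call begins. There is no depth.
- bot.job_done(): hands the job in; it is judged then, once.
The state is a dict: "clock": time; "qpos": joint angles; "qd": joint speeds; "joint_efforts": joint torques, N m; "position": TCP position; "tool_rot": TCP orientation; "force": force on the tool from outside, world axes, zero at the start; "moment": the same for the moment, N m; "grip_width": finger opening in m; "finger_force": force on a finger pad.
Only numpy, scipy, OpenCV 4.12 (cv2) and the standard library are available. Lean on these libraries where they do the work, as an engineer would, in place of code of your own. Each camera call takes 0.05 s, during which the arm holds its last target. There are 200 camera calls.

### The job

Put the three dry steel pans away as one nest: lift the middle pan off its sloping draining stand and set it in the big pan, and set the small pan in the middle one, each sitting level and fully home on the floor of the pan below. Turn the pans so that the three handles point well apart, any two at least about 70 degrees from each other, so that none rests on another. Lower the pans into place, do not drop them; leave the big pan where it stands on the worktop, and do not disturb the bottles, tip box, timer or tape.

Things in the scene. Friction and masses are not known exactly. Their poses are not given: they have to be found in the camera images.
- big_pan: Tapered steel pan, black side handle along its own -x. Origin: centre of the underside, z up its axis. Height 45, outer radius 60 at the foot, 66 at the rim, wall 3, floor 4 (mm). Grip: slab 14 thick (along y), 28 high, centred at height 44, 72 to 128 out from the axis; a strap joins it to the rim. About 0.5 kg. Stands level on the worktop.
- middle_pan: Tapered steel pan, black side handle along its own -x. Origin: centre of the underside, z up its axis. Height 60, outer radius 49 at the foot, 55 at the rim, wall 3, floor 4 (mm). Grip: slab 14 thick (along y), 28 high, centred at height 59, 72 to 128 out from the axis; a strap joins it to the rim. About 0.15 kg. Lies tipped on stand_a, handle downhill. Fits in the big pan, 5 mm spare.
- small_pan: Tapered steel pan, black side handle along its own -x. Origin: centre of the underside, z up its axis. Height 75, outer radius 40 at the foot, 46 at the rim, wall 3, floor 4 (mm). Grip: slab 14 thick (along y), 28 high, centred at height 74, 74 to 128 out from the axis; a strap joins it to the rim. About 0.12 kg. Lies tipped on stand_b, handle downhill. Fits in the middle pan, 5 mm spare.
- big_pan_grip (a point): Middle of the big pan's grip, 105 mm out from the pan's axis and 44 mm above its underside; axes as the pan's.
- middle_pan_grip (a point): Middle of the middle pan's grip, 105 mm out from the pan's axis and 59 mm above its underside; axes as the pan's.
- small_pan_grip (a point): Middle of the small pan's grip, 105 mm out from the pan's axis and 74 mm above its underside; axes as the pan's.
- stand_a: White slatted draining stand, fixed, 130 wide; origin on the worktop under its middle, own x uphill. Board 140 long, slope 0.5 rad, its top 25 mm high at the low edge (-x, roughly towards the robot), with a lip 14 mm proud there, and 92 mm at the back. Holds the middle pan at the start.
- stand_b: White slatted draining stand, fixed, 130 wide; origin on the worktop under its middle, own x uphill. Board 140 long, slope 0.5 rad, its top 25 mm high at the low edge (-x, roughly towards the robot), with a lip 14 mm proud there, and 92 mm at the back. Holds the small pan at the start.
- white_bottle: White reagent bottle with a blue cap, 66 across, 140 high. Bystander, loose: leave it alone. Origin under its centre.
- brown_bottle: Brown reagent bottle with a white cap, 58 across, 125 high. Bystander, loose: leave it alone. Origin under its centre.
- bench_timer: Flat white timer with three buttons, 64 x 62 x 19. Bystander, loose: leave it alone. Origin under its centre.
- tape: Roll of cream tape lying flat, 61 across, 19 high. Bystander, loose: leave it alone. Origin under its centre.
- tips: Clear box of pipette tips, lid shut, 131 x 97 x 64, long side along its x. Stands before the big fixed analyser, which fills the right side (x 0.43 to 0.78, y below -0.18) up to 0.23 high. Bystander, loose: leave it alone. Origin under its centre.
Things that resemble listed ones, but are neither listed nor needed, are in the scene too. Leave any green look-alike of the big_pan alone.

How it is judged:
At the end, for the whole second after the job is handed in: Middle in big, small in middle: axes within 12 mm, underside at most 7 mm above that of the pan below, level within 0.07 (big 0.06) rad, at rest; any two grip middles over 105 mm apart from above (60 deg); big pan on the worktop within 50 mm of its start (horizontal distance between middle_pan and big_pan below 0.012 m and z of middle_pan in the frame of big_pan below 0.007 m and angle between each of middle_pan, small_pan's own z axis and vertical below 0.07 rad and horizontal distance between small_pan and middle_pan below 0.012 m and z of small_pan in the frame of middle_pan below 0.007 m and horizontal distance between big_pan_grip and middle_pan_grip above 0.105 m and horizontal distance between each of big_pan_grip, middle_pan_grip and small_pan_grip above 0.105 m and distance of big_pan from where it was at the start of the episode below 0.05 m and height (world z) of big_pan below 0.006 m and angle between big_pan's own z axis and vertical below 0.06 rad and linear speed of each of big_pan, middle_pan, small_pan below 0.02 m/s); the robot touches nothing.
It fails at once if a bottle is pushed more than 30 mm or tipped (distance of any of white_bottle, brown_bottle from where it was at the start of the episode above 0.03 m or angle between any of white_bottle, brown_bottle's own z axis and vertical above 0.35 rad).
It fails at once if the timer, tape or tip box is pushed more than 30 mm or tipped (distance of any of bench_timer, tape, tips from where it was at the start of the episode above 0.03 m or angle between any of bench_timer, tape, tips's own z axis and vertical above 0.35 rad).
It fails at once if the middle pan is dropped into the big pan: faster than 0.5 m/s less than 35 mm above its underside (horizontal distance between middle_pan and big_pan below 0.03 m and z of middle_pan in the frame of big_pan below 0.035 m and linear speed of middle_pan above 0.5 m/s).
It fails at once if the small pan is dropped into the middle pan: faster than 0.5 m/s less than 35 mm above its underside (horizontal distance between small_pan and middle_pan below 0.03 m and z of small_pan in the frame of middle_pan below 0.035 m and linear speed of small_pan above 0.5 m/s).
It also fails if it takes over 72 s, if anything falls off the work surface, if the arm or the gripper's body presses on something with over 40 N, if the wrist force passes 120 N, or if a joint passes its speed limit or range.

## Working session

There is one attempt and no reset: what is moved stays moved. The work goes in short steps, Python scripts to look and compute and a tool call to move; the robot and the scene stay as the last step left them, time stands still between calls to the robot, and variables do not carry over. Pictures are saved under pics/ and viewed, at most 10 in all, crops included, and the job is handed in when it is done.

Besides the shell and the picture viewer there is one more tool, called after "Request:" as name([rows], argument=value, ...), one row to a line, values as JSON. move_arm: Moves the arm, as the interface text tells. Its arguments: {"type":"object","properties":{"gripper":{"type":"array"},"linear":{"type":"array"},"twist":{"type":"array"},"squeeze":{"type":"number"}},"required":["gripper","linear","twist"]}

```bash
mkdir -p pics; ls; cat > h.py <<'E'
import numpy as np, cv2
from workcell import monitor, viewer, bot
def grab(n,save=None):
    f=viewer.grab_frame(n)
    if save: cv2.imwrite('pics/'+save,f['img'][:,:,::-1])
    return f
def ray(f,u,v):
    K=np.array(f['K']); d=np.array([(u-K[0,2])/K[0,0],(v-K[1,2])/K[1,1]])
    s=d.copy()
    for _ in range(30): s=d/(1+f['k1']*(s@s))
    r=np.array(f['rotation'])@np.array([s[0],-s[1],-1]); return np.array(f['eye']),r
def plane(f,u,v,z):
    e,r=ray(f,u,v); return e+r*(z-e[2])/r[2]
def proj(f,p):
    c=np.array(f['rotation']).T@(np.asarray(p)-np.array(f['eye'])); s=np.array([c[0],-c[1]])/-c[2]
    s=s*(1+f['k1']*(s@s)); K=np.array(f['K']); return np.array([K[0,0]*s[0]+K[0,2],K[1,1]*s[1]+K[1,2]])
def tri(f,a,g,b):
    e1,r1=ray(f,*a);e2,r2=ray(g,*b); A=np.c_[r1,-r2]; t=np.linalg.lstsq(A,e2-e1,rcond=None)[0]
    p,q=e1+t[0]*r1,e2+t[1]*r2; return (p+q)/2,np.linalg.norm(p-q)
E
python3 - <<'E'
from h import *
import pickle
for n in('scene','top'):
    f=grab(n,n+'0.png'); print(n,f['K'],f['k1'],f['eye'],f['rotation']); pickle.dump(f,open(n+'0.pkl','wb'))
s=monitor.observe(); print(s)
E
```

```text
pics
scene [[502.02768676   0.         324.86582697]
 [  0.         502.02768676 226.2164197 ]
 [  0.           0.           1.        ]] -0.09101986237311457 [-0.49944443  0.92712985  0.83204119] [ 1.03663634  0.0207738  -2.18884934]
top [[473.82842462   0.         320.68093907]
 [  0.         473.82842462 235.00986934]
 [  0.           0.           1.        ]] -0.012965522885213049 [0.49784672 0.20875242 1.32156361] [ 0.05417502  0.00832133 -1.56721985]
{'clock': 0.1, 'qpos': array([ 1.21979922,  0.52193608, -0.03636281,  1.59990964,  0.02120875,
        1.02108433, -0.11275851]), 'qd': array([-3.60626397e-04, -1.74861606e-03, -1.85979289e-05,  5.08843113e-04,
       -6.43775187e-04,  3.70154267e-04,  4.81312682e-04]), 'joint_efforts': array([ 2.31528313e-03, -9.28487635e+01,  1.98310442e+00, -3.70533478e+01,
        1.80572947e-02,  5.42091730e-03,  4.87393481e-05]), 'position': array([ 0.173112  , -0.60026072,  0.23080912]), 'tool_rot': array([-3.14064199e+00,  5.45486469e-05,  2.80862152e-01]), 'force': array([ 0.0408401 ,  0.86967494, -0.25118569]), 'moment': array([-0.02045892, -0.04528025,  0.01822773]), 'finger_force': 0.0, 'grip_width': 0.08537281315095199}
```

```bash
sed -i "s/^def grab/from scipy.spatial.transform import Rotation as Ro\ndef grab/; s/    if save:/    f['rotation']=Ro.from_euler('xyz',f['rotation']).as_matrix()\n    if save:/" h.py
python3 - <<'E'
from h import *
import pickle
for n in('scene','top'):
    f=pickle.load(open(n+'0.pkl','rb')); f['rotation']=Ro.from_euler('xyz',f['rotation']).as_matrix() if np.ndim(f['rotation'])==1 else f['rotation']
    pickle.dump(f,open(n+'0.pkl','wb')); print(n,plane(f,320,240,0))
E
```

```text
scene [0.5977488  0.18685494 0.        ]
top [0.55551771 0.22185727 0.        ]
```

View pics/top0.png

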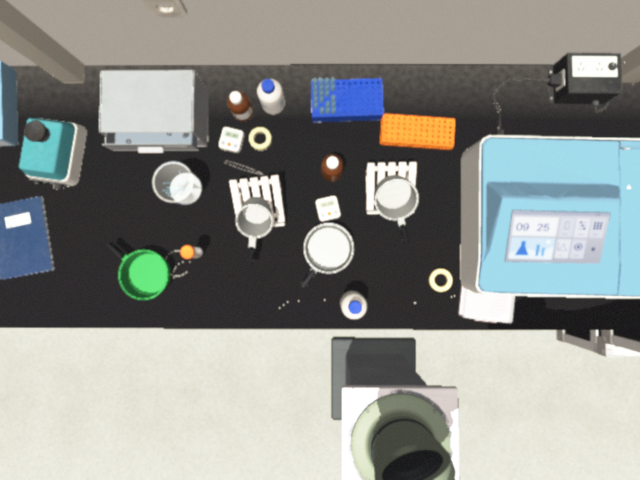

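View pics/scene0.png

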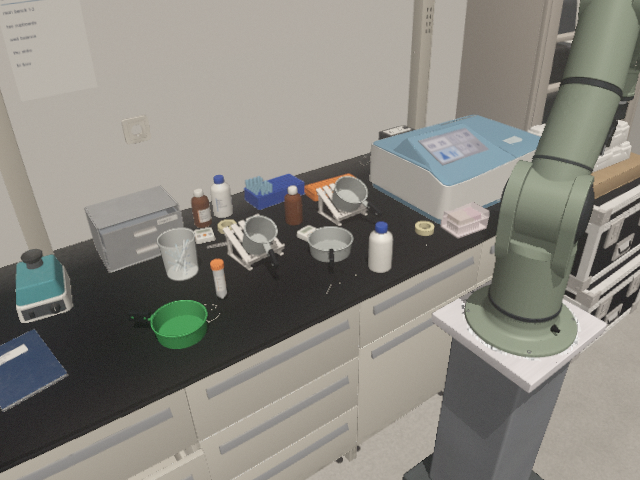

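Top view: green look-alike pan at (144,274); steel pans at (329,248) on the worktop, (255,218) on the left stand and (396,197) on the right stand. By rim size the right one (~43 px) is the middle pan, and the left one (~37 px) is the small pan. A close crop will check this.

```bash
python3 - <<'E'
import cv2
i=cv2.imread('pics/top0.png'); c=cv2.resize(i[140:330,220:470],None,fx=3.15,fy=3.15,interpolation=cv2.INTER_CUBIC)
c=(255*(c/255.)**0.6).astype('uint8'); cv2.imwrite('pics/c1.png',c)
j=cv2.imread('pics/scene0.png'); c=cv2.resize(j[165:285,215:415],None,fx=4,fy=4,interpolation=cv2.INTER_CUBIC)
c=(255*(c/255.)**0.6).astype('uint8'); cv2.imwrite('pics/c2.png',c)
E
```

```text
(no output)
```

View pics/c1.png

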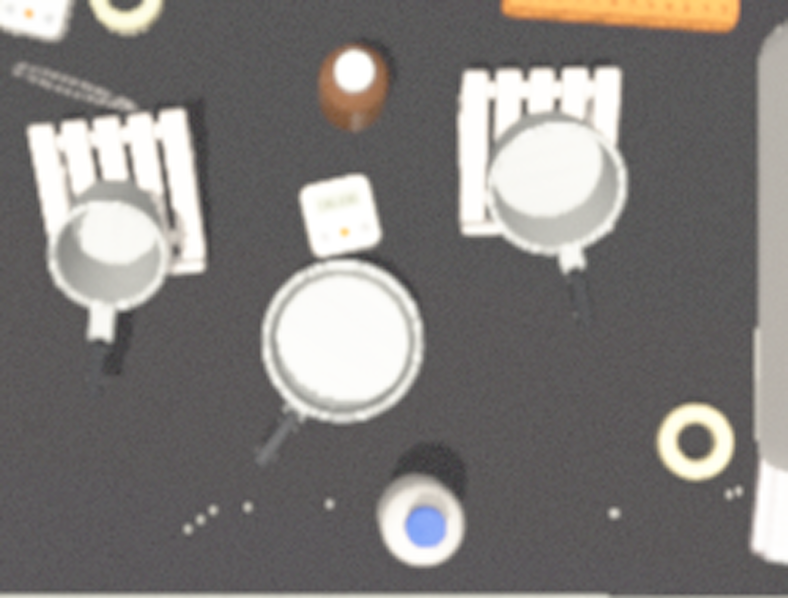

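View pics/c2.png

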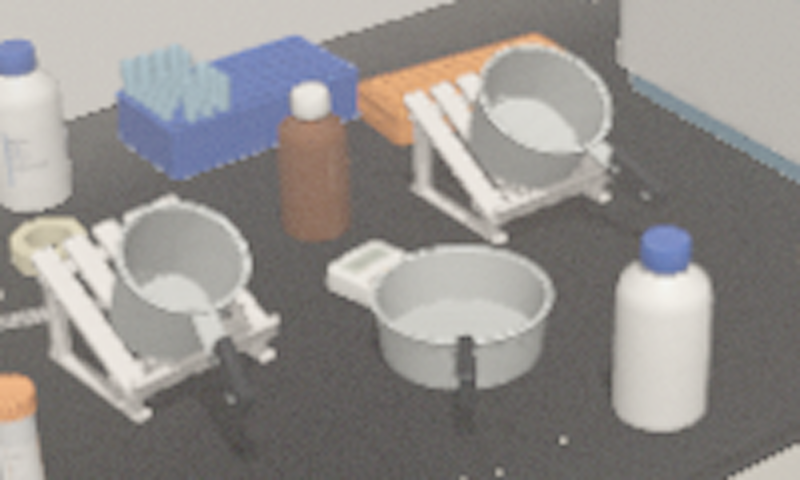

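Crops confirm the choices. Right stand holds the wider, shallower pan (middle, rim centre ~(397,198)). Left stand holds the narrower, deeper one (small, ~(255,220)). The uncoloured low pan at (329,248) is the big pan.

```bash
python3 - <<'E'
from h import *
import pickle
t=pickle.load(open('top0.pkl','rb'));s=pickle.load(open('scene0.pkl','rb'))
T=lambda x,y:(220+x/3.15,140+y/3.15); S=lambda x,y:(215+x/4,165+y/4)
np.set_printoptions(precision=4,suppress=True)
for n,a,b in [('midrim',T(557,184),S(543,115)),('midtip',T(586,322),S(655,195)),('smrim',T(110,253),S(186,268)),('smtip',T(95,390),S(237,400)),('bigrim',T(342.5,341),S(465,292)),('wbcap',T(425,525),S(666,240))]:
    print(n,*tri(t,a,s,b))
for n,c,z in [('bigc',(342.5,341),.045),('bigl',(262,341),.045),('bigr',(423,341),.045),('bigtip',(262,465),.055),('ml',(488,184),.102),('mr',(628,184),.102),('mc',(557,184),.102),('mtip_z.04',(586,322),.045),('sl',(48,253),.112),('sr',(172,253),.112),('sc',(110,253),.112),('stip',(95,390),.055),
 ('standA low L',(462,233),.035),('standA backL',(463,70),.09),('standA backR',(620,68),.09),('standB backL',(30,125),.09),('standB backR',(185,110),.09),('standB lowR',(203,270),.035)]:
    print(n,plane(t,*T(*c),z))
E
```

```text
midrim [0.661  0.0186 0.0834] 0.002790945531356877
midtip [ 0.5484 -0.0093  0.0487] 0.0008709454811070698
smrim [0.6    0.3869 0.1022] 0.005559189205249519
smtip [0.4897 0.4085 0.0591] 0.003304781476645456
bigrim [0.5298 0.1956 0.0444] 0.005471474194495224
wbcap [0.3824 0.1311 0.1347] 0.004833152842547061
bigc [0.5314 0.1978 0.045 ]
bigl [0.5311 0.2667 0.045 ]
bigr [0.5316 0.129  0.045 ]
bigtip [0.4261 0.2656 0.055 ]
ml [0.6592 0.0792 0.102 ]
mr [ 0.6595 -0.0357  0.102 ]
mc [0.6593 0.0225 0.102 ]
mtip_z.04 [ 0.5483 -0.0103  0.045 ]
sl [0.6005 0.4384 0.112 ]
sr [0.6008 0.3373 0.112 ]
sc [0.6006 0.3878 0.112 ]
stip [0.4888 0.4077 0.055 ]
standA low L [0.6254 0.0946 0.035 ]
standA backL [0.7562 0.0984 0.09  ]
standA backR [ 0.7582 -0.0323  0.09  ]
standB backL [0.7093 0.4591 0.09  ]
standB backR [0.7222 0.3299 0.09  ]
standB lowR [0.5926 0.3185 0.035 ]
```

```bash
cat >> h.py <<'E'
def go(x,y,z,yaw=None,n=None):
    "print rows to reach TCP target; yaw in deg"
    s=monitor.observe(); p=s['position']; y0=np.degrees(s['tool_rot'][2])
    d=np.array([x,y,z])-p; dy=0 if yaw is None else (yaw-y0+180)%360-180
    n=n or int(max(np.ceil(np.linalg.norm(d)/.049),np.ceil(abs(dy)/8.5),1)); tw=-dy/n
    print('t',s['clock'],'p',p.round(4),'yaw',round(y0,1),'q',s['qpos'].round(2),'F',s['force'].round(1),'w',round(s['grip_width'],4),'n',n,'twist',round(tw,1))
    for i in range(n):
        a=np.radians(y0+dy*i/n); v=d/n*100
        print([round(float(k),1) for k in (v[0]*np.cos(a)+v[1]*np.sin(a), v[0]*np.sin(a)-v[1]*np.cos(a), -v[2])],end=',')
    print()
E
python3 -c "
from h import *
go(.52,-.02,.3,16.4)"
```

```text
t 0.1 p [ 0.1731 -0.6003  0.2308] yaw 16.1 q [ 1.22  0.52 -0.04  1.6   0.02  1.02 -0.11] F [ 0.   0.9 -0.3] w 0.0854 n 14 twist -0.0
[3.5, -3.3, -0.5],[3.5, -3.3, -0.5],[3.5, -3.3, -0.5],[3.5, -3.3, -0.5],[3.5, -3.3, -0.5],[3.5, -3.3, -0.5],[3.5, -3.3, -0.5],[3.5, -3.3, -0.5],[3.5, -3.3, -0.5],[3.5, -3.3, -0.5],[3.5, -3.3, -0.5],[3.5, -3.3, -0.5],[3.5, -3.3, -0.5],[3.5, -3.3, -0.5],
```

Request:
move_arm([
  [0,0,-4],
  [0,0,-4],
  [3.5,-3.3,0],
  [3.5,-3.3,0],
  [3.5,-3.3,0],
  [3.5,-3.3,0],
  [3.5,-3.3,0],
  [3.5,-3.3,0],
], gripper=[1,1,1,1,1,1,1,1], twist=[0,0,0,0,0,0,0,0])

```text
clock: 0.9
position: [0.3206, -0.3502, 0.3112]
tool_rot: [-3.142, 0.0, 0.281]
force: [1.1, -0.4, -0.2]
grip_width: 0.0859
finger_force: 0.0
```

Request:
move_arm([
  [3.5,-3.3,0],
  [3.5,-3.3,0],
  [3.5,-3.3,0],
  [3.5,-3.3,0],
  [3.5,-3.3,0],
  [3.5,-3.3,0],
  [3.5,-3.3,0],
  [3.5,-3.3,0],
], gripper=[1,1,1,1,1,1,1,1], twist=[0,0,0,0,0,0,0,0])

```text
clock: 1.7
position: [0.5165, -0.0191, 0.3112]
tool_rot: [3.141, 0.0, 0.28]
force: [0.0, -0.8, 0.3]
grip_width: 0.0853
finger_force: 0.0
```

```bash
python3 -c "
from h import *
import pickle
go(.568,-.005,.15,16.4)
f=grab('wrist','w1.png'); pickle.dump(f,open('w1.pkl','wb')); print(f['eye'],f['rotation'])
cv2.imwrite('pics/w1b.png',(255*(f['img'][:,:,::-1]/255.)**.6).astype('uint8'))"
```

```text
t 1.7 p [ 0.5165 -0.0191  0.3112] yaw 16.1 q [ 0.26  0.29 -0.42  1.76  0.13  1.12 -1.5 ] F [ 0.  -0.8  0.3] w 0.0853 n 4 twist -0.1
[1.3, 0.0, 4.0],[1.3, 0.0, 4.0],[1.3, 0.0, 4.0],[1.3, 0.0, 4.0],
[ 5.80017945e-01 -9.74782445e-05  4.53273941e-01] [[ 2.76707372e-01  9.26555851e-01  2.54808332e-01]
 [-9.60954141e-01  2.66915726e-01  7.29598113e-02]
 [-4.11010807e-04 -2.65047640e-01  9.64235231e-01]]
```

View pics/w1b.png

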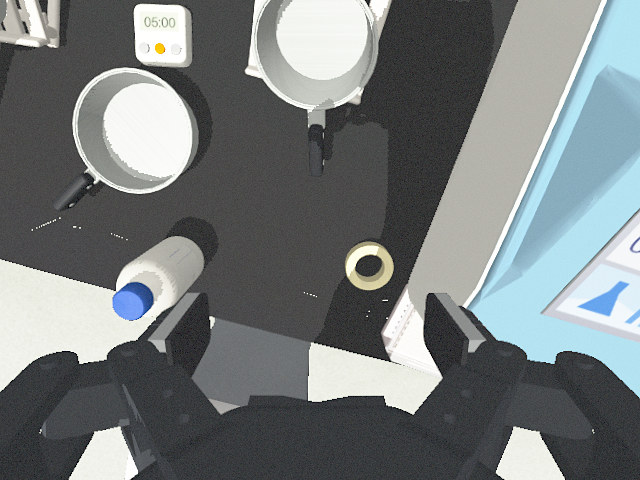

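The wrist view shows the middle pan's black grip from (316,125) to (316,174). It runs straight up the image, so the current yaw is right. The big pan's rim is centred near (136,130) with its handle end at (57,207).

```bash
python3 - <<'E'
from h import *
import pickle
np.set_printoptions(precision=4,suppress=True)
t=pickle.load(open('top0.pkl','rb'));w=pickle.load(open('w1.pkl','rb'))
T=lambda x,y:(220+x/3.15,140+y/3.15)
print('midtip',tri(t,T(586,322),w,(316,174)),'inner',tri(t,T(573,272),w,(316.5,124)))
for z in(.05,.06,.07,.08): print(z,plane(w,316,174,z),plane(w,316.5,150,z),plane(w,317,124,z))
print('big',plane(w,136,130,.045),plane(w,74,130,.045),plane(w,199,130,.045),plane(w,57,207,.055),plane(w,95,173,.055))
print('timer',plane(w,163,36,.019),'bottle',plane(w,185,252,0),'tape',plane(w,370,266,.019))
g=(cv2.cvtColor(w['img'],cv2.COLOR_RGB2GRAY)).astype(int)
for v in(130,140,150,160,170): print(v,g[v,302:332])
E
```

```text
midtip (array([ 0.5462, -0.0084,  0.0635]), np.float64(0.0036758997131476527)) inner (array([0.5922, 0.0037, 0.0614]), np.float64(0.0046520365456453805))
0.05 [ 0.5436 -0.0099  0.05  ] [ 0.5687 -0.0033  0.05  ] [0.5951 0.0038 0.05  ]
0.06 [ 0.5445 -0.0097  0.06  ] [ 0.569  -0.0032  0.06  ] [0.5947 0.0037 0.06  ]
0.07 [ 0.5454 -0.0094  0.07  ] [ 0.5693 -0.0031  0.07  ] [0.5943 0.0036 0.07  ]
0.08 [ 0.5463 -0.0092  0.08  ] [ 0.5695 -0.003   0.08  ] [0.5939 0.0035 0.08  ]
big [0.5353 0.1941 0.045 ] [0.5168 0.2625 0.045 ] [0.554  0.1264 0.045 ] [0.4274 0.2661 0.055 ] [0.4782 0.2272 0.055 ]
timer [0.6405 0.194  0.019 ] bottle [0.393  0.1277 0.    ] tape [ 0.4481 -0.1092  0.019 ]
130 [35 26 33 34 28 35 30 16 11 22 12 22 17 25 19 18 18 13 16 19  9 11 15 24
 24 20 15 20 23 13]
140 [34 33 37 34 35 34 21 11 13 24 27 19 20 16 17 22 22 20 17 18 17 16 17 18
 19 23 12 17 13 21]
150 [31 32 30 34 33 29 35 29 23 35 30 37 40 38 33 36 31 34 26 20 17  9 13 19
 18 15 13 16 22 18]
160 [31 34 36 37 31 30 32 26 30 33 26 31 39 32 35 35 25 30 27 24 11 96 56 33
 29 29 29 31 40 28]
170 [31 28 35 32 33 33 33 27 27 29 34 34 38 29 33 33 31 34 25 21 11 34 36 31
 33 33 34 36 35 30]
```

```bash
python3 -c "
from h import *
go(.564,-.0047,.042,16.4,6)"
```

```text
t 1.75 p [ 0.5193 -0.0116  0.3112] yaw 16.5 q [ 0.25  0.29 -0.43  1.76  0.13  1.12 -1.5 ] F [-2.3  9.8 -2.8] w 0.0851 n 6 twist 0.0
[0.7, 0.1, 4.5],[0.7, 0.1, 4.5],[0.7, 0.1, 4.5],[0.7, 0.1, 4.5],[0.7, 0.1, 4.5],[0.7, 0.1, 4.5],
```

Request:
move_arm([
  [2,0.2,3],
  [2.5,0.2,4],
  [0,0,4.5],
  [0,0,4.5],
  [0,0,4],
  [0,0,4],
  [0,0,3],
  [0,0,0],
], gripper=[1,1,1,1,1,1,1,1], twist=[0,0,0,0,0,0,0,0])

```text
clock: 2.55
position: [0.5579, -0.0122, 0.0378]
tool_rot: [-3.14, 0.006, 0.281]
force: [-0.7, 0.5, 1.3]
grip_width: 0.0854
finger_force: 0.0
```

```bash
python3 -c "
from h import *
go(.564,-.0047,.042,16.4,1)"
```

```text
t 2.55 p [ 0.5579 -0.0122  0.0378] yaw 16.1 q [ 0.13  0.71 -0.31  1.89  0.35  0.6  -1.69] F [-0.7  0.5  1.3] w 0.0854 n 1 twist -0.3
[0.8, -0.6, -0.4],
```

Request:
move_arm([
  [0.7,-0.6,-0.4],
  [0,0,0],
  [0,0,0],
  [0,0,0],
  [0,0,0],
  [0,0,0],
  [0,0,0],
  [0,0,0],
], gripper=[1,0,0,0,0,0,0,0], twist=[0,0,0,0,0,0,0,0], squeeze=20)

```text
clock: 3.35
position: [0.5653, -0.0046, 0.0453]
tool_rot: [3.142, 0.0, 0.281]
force: [-1.9, -0.1, 1.7]
grip_width: 0.0138
finger_force: 20.4
```

```bash
python3 -c "
from h import *
go(.564,-.0047,.042,16.4,1)
f=grab('wrist'); cv2.imwrite('pics/w2.png',(255*(f['img'][:,:,::-1]/255.)**.6).astype('uint8'))"
```

```text
t 3.35 p [ 0.5653 -0.0046  0.0453] yaw 16.1 q [ 0.12  0.7  -0.31  1.87  0.35  0.62 -1.69] F [-1.9 -0.1  1.7] w 0.0138 n 1 twist -0.3
[-0.1, -0.0, 0.3],
```

View pics/w2.png

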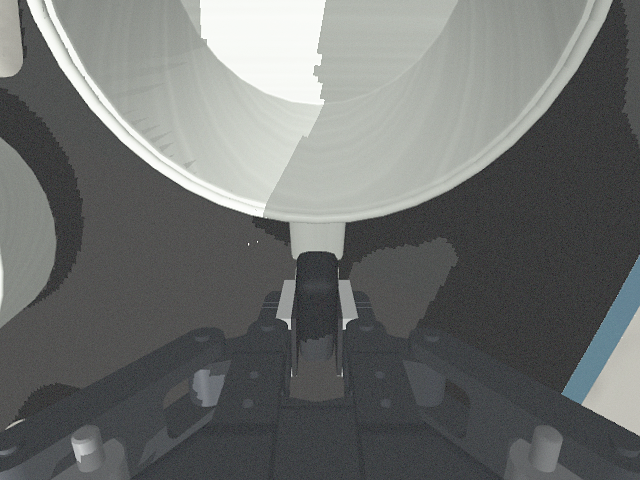

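The grip is closed on the handle (opening 13.8 mm, strap at (317,238)). I'll lift slowly with the light grip, so the pan can pivot level about the pads while its heel rests on the stand.

Request:
move_arm([
  [0.1,0,-1],
  [0.1,0,-1],
  [0.1,0,-1],
  [0.1,0,-1],
  [0.1,0,-1],
  [0.1,0,-1],
  [0,0,0],
  [0,0,0],
], gripper=[0,0,0,0,0,0,0,0], twist=[0,0,0,0,0,0,0,0])

```text
clock: 4.2
position: [0.5711, -0.0029, 0.1054]
tool_rot: [3.141, -0.0, 0.281]
force: [-0.0, -0.0, -1.5]
grip_width: 0.0136
finger_force: 19.6
```

```bash
python3 -c "
from h import *
s=monitor.observe();print(s['position'],s['force'],s['moment'],s['grip_width'])
f=grab('wrist');g=grab('scene')
G=lambda i:(255*(i[:,:,::-1]/255.)**.6).astype('uint8')
a=cv2.resize(G(f['img']),(400,300)); b=cv2.resize(G(g['img'])[130:280,240:440],(400,300),interpolation=cv2.INTER_CUBIC)
cv2.imwrite('pics/m3.png',np.hstack([a,b]))"
```

```text
[ 0.57112769 -0.00292324  0.10536439] [-0.04937463 -0.00909451 -1.48287608] [-0.05659169  0.15647969  0.01495572] 0.013617265222116124
```

View pics/m3.png

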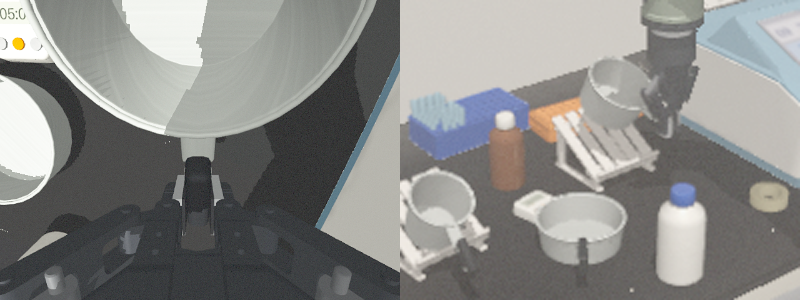

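The pan came up still tilted, with the rim in the same place in the wrist view, so the pads hold it. I'll set it on clear worktop between the tape and the big pan to level it, then regrip it level.

```bash
python3 -c "
from h import *
go(.494,-.062,.14,70,8)"
```

```text
t 4.3 p [ 0.5709 -0.0029  0.1049] yaw 16.1 q [ 0.15  0.62 -0.35  1.83  0.3   0.74 -1.65] F [ 0.3 -0.2 -1.5] w 0.0137 n 8 twist -6.7
[-1.1, 0.4, -0.4],[-1.2, 0.3, -0.4],[-1.2, 0.2, -0.4],[-1.2, 0.0, -0.4],[-1.2, -0.1, -0.4],[-1.2, -0.3, -0.4],[-1.1, -0.4, -0.4],[-1.1, -0.5, -0.4],
```

Request:
move_arm([
  [-1.1,0.4,-0.8],
  [-1.2,0.3,-0.8],
  [-1.2,0.2,-0.8],
  [-1.2,0,-0.4],
  [-1.2,-0.1,0],
  [-1.2,-0.3,0],
  [-1.1,-0.4,0],
  [-1.1,-0.5,0],
], gripper=[0,0,0,0,0,0,0,0], twist=[-6.7,-6.7,-6.7,-6.7,-6.7,-6.7,-6.7,-6.7], squeeze=40)

```text
clock: 5.1
position: [0.4936, -0.0612, 0.1329]
tool_rot: [-3.141, 0.0, 1.221]
force: [0.2, 0.5, -1.4]
grip_width: 0.0131
finger_force: 45.2
```

Request:
move_arm([
  [0,0,2],
  [0,0,2],
  [0,0,2],
  [0,0,2],
  [0,0,1.5],
  [0,0,0.5],
  [0,0,0],
  [0,0,0],
], gripper=[0,0,0,0,0,0,0,0], twist=[0,0,0,0,0,0,0,0])

```text
clock: 5.9
position: [0.4945, -0.0609, 0.0338]
tool_rot: [3.141, -0.0, 1.216]
force: [0.6, 0.1, -1.7]
grip_width: 0.0132
finger_force: 45.2
```

```bash
python3 -c "
from h import *
go(.494,-.062,.02,70,4)"
```

```text
t 5.9 p [ 0.4945 -0.0609  0.0338] yaw 69.7 q [ 0.37  0.69 -0.49  2.05  0.6   0.55 -0.91] F [ 0.6  0.1 -1.7] w 0.0132 n 4 twist -0.1
[-0.0, -0.0, 0.3],[-0.0, -0.0, 0.3],[-0.0, -0.0, 0.3],[-0.0, -0.0, 0.3],
```

Lower in small steps until the toe touches.

Request:
move_arm([
  [0,0,0.4],
  [0,0,0.4],
  [0,0,0.3],
  [0,0,0.2],
  [0,0,0],
], gripper=[0,0,0,0,0], twist=[0,0,0,0,0], squeeze=20)

```text
clock: 6.4
position: [0.4941, -0.0609, 0.02]
tool_rot: [-3.141, 0.0, 1.216]
force: [0.0, -0.3, -2.3]
grip_width: 0.0132
finger_force: 45.2
```

Request:
move_arm([
  [0,0,0.2],
  [0,0,0.2],
  [0,0,0],
], gripper=[0,0,0], twist=[0,0,0])

```text
clock: 6.7
position: [0.4941, -0.061, 0.0161]
tool_rot: [-3.141, 0.0, 1.216]
force: [0.0, 1.1, -1.6]
grip_width: 0.0132
finger_force: 45.2
```

```bash
python3 -c "
from h import *
s=monitor.observe();print(s['position'],s['force'],s['moment'],s['grip_width'],s['finger_force'])
g=grab('scene');f=grab('wrist')
G=lambda i:(255*(i[:,:,::-1]/255.)**.6).astype('uint8')
a=cv2.resize(G(f['img']),(400,300)); b=cv2.resize(G(g['img'])[150:300,280:480],(400,300),interpolation=cv2.INTER_CUBIC)
cv2.imwrite('pics/m4.png',np.hstack([a,b]))"
```

```text
[ 0.49412447 -0.06097699  0.01608352] [ 0.0486419   1.08451629 -1.61486468] [-0.16391517  0.12872491  0.0121178 ] 0.013196015036807496 45.19008815288544
```

View pics/m4.png

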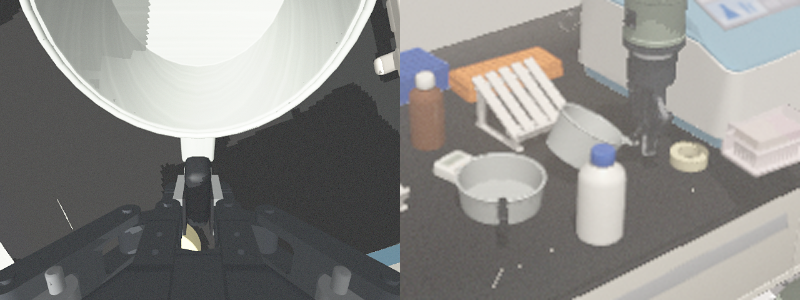

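The pan hangs tilted just above clear worktop, between the big pan and the tape. I'll go down a little more, then release it.

Request:
move_arm([
  [0,0,0.2],
  [0,0,0.2],
  [0,0,0.2],
  [0,0,0],
], gripper=[0,0,0,0], twist=[0,0,0,0])

```text
clock: 7.2
position: [0.4949, -0.0611, 0.0116]
tool_rot: [3.14, 0.0, 1.216]
force: [-7.8, -1.5, 39.7]
grip_width: 0.0133
finger_force: 52.1
```

Request:
move_arm([
  [0,0,-0.2],
  [0,0,0],
  [0,0,0],
  [0,0,0],
  [0,0,0],
  [0,0,0],
], gripper=[0,0.6,0.6,0.6,0.6,0.6], twist=[0,0,0,0,0,0])

```text
clock: 7.8
position: [0.4942, -0.0609, 0.0122]
tool_rot: [-3.141, -0.0, 1.216]
force: [-0.7, 1.0, -0.2]
grip_width: 0.0512
finger_force: 0.0
```

```bash
python3 - <<'E'
from h import *
s=monitor.observe();print(s['position'],s['force'],s['grip_width'])
import pickle
f=grab('top');g=grab('scene'); pickle.dump((f,g),open('l1.pkl','wb'))
w=grab('wrist'); pickle.dump(w,open('lw1.pkl','wb'))
G=lambda i:(255*(i[:,:,::-1]/255.)**.6).astype('uint8')
a=cv2.resize(G(w['img']),(400,300)); b=cv2.resize(G(g['img'])[150:300,280:480],(400,300),interpolation=cv2.INTER_CUBIC)
c=cv2.resize(G(f['img'])[180:330,280:480],(400,300),interpolation=cv2.INTER_CUBIC)
cv2.imwrite('pics/m5.png',np.vstack([np.hstack([a,b]),np.hstack([c,c*0])]))
E
```

```text
[ 0.49418491 -0.06094382  0.0121741 ] [-0.70169405  1.01051472 -0.22591856] 0.05115658805292209
```

View pics/m5.png

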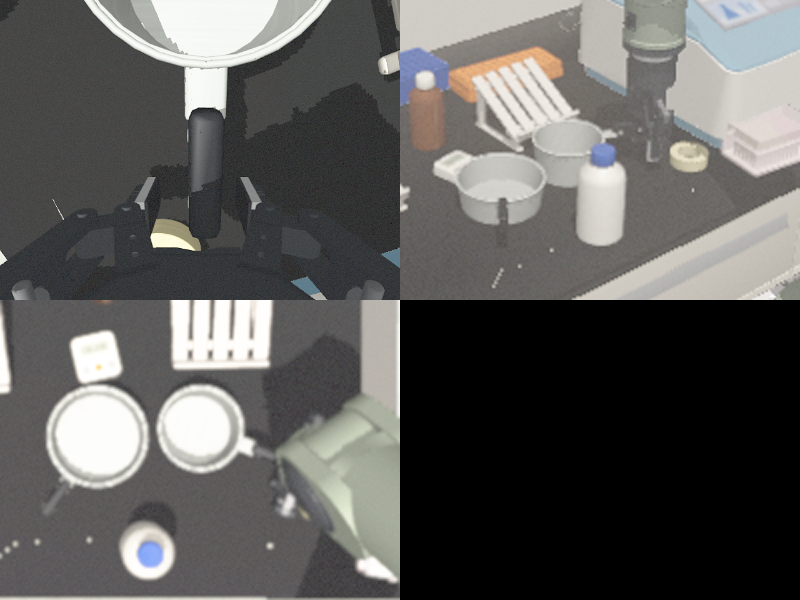

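The pan now stands flat and upright. In the top view its rim centre is at about (380,244), and the handle lies between the open fingers.

```bash
python3 - <<'E'
from h import *
import pickle
np.set_printoptions(precision=4,suppress=True)
f,g=pickle.load(open('l1.pkl','rb'));w=pickle.load(open('lw1.pkl','rb'))
print('rim',plane(f,380.5,244,.06),plane(f,280+158/2,244,.06),plane(f,280+245/2,244,.06),plane(f,380.5,180+83/2,.06),plane(f,380.5,180+172/2,.06))
print('handle',plane(w,207*1.6,110*1.6,.073),plane(w,205*1.6,235*1.6,.073))
print('strap', plane(w,206*1.6,70*1.6,.06))
go(.494,-.062,.04,70,2)
E
```

```text
rim [0.5428 0.0602 0.06  ] [0.5426 0.1174 0.06  ] [0.5429 0.0017 0.06  ] [0.6028 0.06   0.06  ] [0.4843 0.0604 0.06  ]
handle [ 0.5169 -0.0064  0.073 ] [ 0.4985 -0.0551  0.073 ]
strap [0.5219 0.0073 0.06  ]
t 7.95 p [ 0.4942 -0.0609  0.0123] yaw 69.7 q [ 0.35  0.72 -0.46  2.05  0.64  0.51 -0.94] F [-0.4  0.8 -1. ] w 0.0515 n 2 twist -0.2
[-0.1, 0.0, -1.4],[-0.1, 0.0, -1.4],
```

```bash
python3 - <<'E'
from h import *
go(.508,-.0317,.038,69.5,2)
E
```

```text
t 7.95 p [ 0.4942 -0.0609  0.0123] yaw 69.7 q [ 0.35  0.72 -0.46  2.05  0.64  0.51 -0.94] F [-0.4  0.8 -1. ] w 0.0515 n 2 twist 0.1
[1.6, 0.1, -1.3],[1.6, 0.1, -1.3],
```

Request:
move_arm([
  [0,0.1,-1.3],
  [1.6,0.1,-1.3],
  [1.6,0,0],
  [0,0,0],
  [0,0,0],
  [0,0,0],
  [0,0,0],
  [0,0,0],
], gripper=[0.6,0.6,0.6,0,0,0,0,0], twist=[0,0,0,0,0,0,0,0], squeeze=100)

```text
clock: 8.75
position: [0.5071, -0.0324, 0.0385]
tool_rot: [3.142, 0.0, 1.216]
force: [-2.3, -0.3, 7.9]
grip_width: 0.0126
finger_force: 97.3
```

Request:
move_arm([
  [0,0,-0.5],
  [0,0,-1.5],
  [0,0,-2],
  [0,0,-2],
  [0,0,-2],
  [0,0,-1],
  [0,0,0],
  [0,0,0],
], gripper=[0,0,0,0,0,0,0,0], twist=[0,0,0,0,0,0,0,0])

```text
clock: 9.55
position: [0.507, -0.0319, 0.1281]
tool_rot: [-3.141, 0.0, 1.216]
force: [-0.3, 0.8, -2.3]
grip_width: 0.0127
finger_force: 97.5
```

```bash
python3 - <<'E'
from h import *
import pickle
s=monitor.observe();print(s['position'],s['tool_rot'],s['force'],s['moment'],s['grip_width'])
f=grab('top');w=grab('wrist');g=grab('scene');pickle.dump((f,w,g),open('l2.pkl','wb'))
# big pan rim circle and handle colours
for nm,im in(('top',f['img'][200:300,290:430]),):
    gr=cv2.cvtColor(im,cv2.COLOR_RGB2GRAY); _,b=cv2.threshold(gr,90,255,0)
    for c in cv2.findContours(b,cv2.RETR_EXTERNAL,cv2.CHAIN_APPROX_NONE)[0]:
        if len(c)>40: (x,y),r=cv2.minEnclosingCircle(c); print(nm,x+290,y+200,r,cv2.boundingRect(c),cv2.fitEllipse(c))
gr=cv2.cvtColor(w['img'],cv2.COLOR_RGB2GRAY); _,b=cv2.threshold(gr,90,255,0)
for c in cv2.findContours(b,cv2.RETR_EXTERNAL,cv2.CHAIN_APPROX_NONE)[0]:
    if len(c)>100: print('w',cv2.boundingRect(c),cv2.fitEllipse(c))
E
```

```text
[ 0.5069561  -0.03189785  0.12805585] [-3.14139630e+00  2.59622120e-04  1.21598877e+00] [-0.29395254  0.84637585 -2.26999792] [-0.17219761  0.06546999  0.01982005] 0.01267929406723076
top 352.5 299.0 12.500100135803223 (50, 91, 26, 9) ((62.01724624633789, 95.68559265136719), (8.411090850830078, 25.96181297302246), 91.02913665771484)
top 425.9166717529297 247.5 9.987937927246094 (127, 38, 13, 20) ((134.53512573242188, 46.50802230834961), (12.553128242492676, 18.701719284057617), 171.2090301513672)
top 387.4473648071289 244.4824562072754 27.55950355529785 (70, 19, 54, 48) ((95.13526153564453, 43.46253967285156), (45.800777435302734, 51.139320373535156), 115.74305725097656)
top 390.0 206.5 24.86473274230957 (76, 0, 49, 15) ((99.12232208251953, 6.681373119354248), (15.0181245803833, 62.516151428222656), 89.3687744140625)
top 326.0 236.5 38.12161636352539 (13, 0, 52, 75) ((37.81446075439453, 41.66497802734375), (48.60716247558594, 74.37702941894531), 177.2969512939453)
w (17, 322, 114, 96) ((84.01181030273438, 366.0033874511719), (42.41767501831055, 145.80172729492188), 55.01395034790039)
w (486, 305, 154, 131) ((588.9776000976562, 364.7638854980469), (113.65621185302734, 162.3954315185547), 102.09488677978516)
w (0, 131, 31, 62) ((10.544370651245117, 171.798095703125), (25.858396530151367, 67.0198745727539), 165.12059020996094)
w (48, 80, 38, 37) ((63.16913986206055, 108.17784881591797), (32.138160705566406, 56.05890655517578), 23.80706024169922)
w (65, 59, 19, 28) ((73.18550872802734, 72.00487518310547), (12.296199798583984, 25.62217903137207), 23.902042388916016)
w (50, 58, 17, 28) ((58.75737380981445, 71.58330535888672), (13.753500938415527, 24.02117156982422), 179.98220825195312)
w (135, 0, 505, 267) ((379.9658508300781, 91.99593353271484), (260.6146545410156, 471.42108154296875), 89.42957305908203)
w (0, 0, 110, 93) ((39.04620361328125, 43.90009689331055), (81.79193878173828, 113.82997131347656), 95.423828125)
```

```bash
cat > circ.py <<'E'
from h import *
from scipy.optimize import least_squares
def circ(f,guess,z,R,thr=90,win=.03):
    gr=cv2.cvtColor(f['img'],cv2.COLOR_RGB2GRAY); gr=cv2.GaussianBlur(gr,(3,3),0)
    pts=[]
    for a in np.radians(np.arange(0,360,3)):
        d=np.array([np.cos(a),np.sin(a),0]); rr=np.arange(R+win,R-.02,-.0005)
        uv=np.array([proj(f,np.array([*guess,z])+d*r) for r in rr])
        if (uv.min()<1) or uv[:,0].max()>638 or uv[:,1].max()>478: continue
        v=cv2.remap(gr,uv[:,0].astype('float32')[:,None],uv[:,1].astype('float32')[:,None],1).ravel()
        if v[0]>thr: continue
        k=np.argmax(v>thr)
        if k: pts.append(np.array(guess)+d[:2]*rr[k])
    P=np.array(pts); s=least_squares(lambda q:np.hypot(*(P-q[:2]).T)-q[2],[*guess,R],loss='soft_l1',f_scale=.0015)
    return s.x,len(P),np.median(abs(s.fun))
E
python3 - <<'E'
from circ import *
import pickle
np.set_printoptions(precision=4,suppress=True)
t=pickle.load(open('top0.pkl','rb'));w=pickle.load(open('w1.pkl','rb'));f,w2,g=pickle.load(open('l2.pkl','rb'));f1,_=pickle.load(open('l1.pkl','rb'))
for im in(t,f1,f,w): print('big',circ(im,(.532,.197),.045,.066))
print('mid on table',circ(f1,(.5428,.060),.060,.055,win=.015))
E
```

```text
big (array([0.5325, 0.1993, 0.0708]), 107, np.float64(0.00019540882338701937))
big (array([0.5324, 0.1993, 0.0708]), 92, np.float64(0.00020360825739801358))
big (array([0.5325, 0.1993, 0.0708]), 94, np.float64(0.0001933465077734245))
big (array([0.5313, 0.1984, 0.068 ]), 108, np.float64(0.0001671448653078056))
mid on table (array([0.5432, 0.0617, 0.0597]), 113, np.float64(0.0002676751970651231))
```

```bash
python3 - <<'E'
from h import *
go(.5307,.0984,.128,90,6)
E
```

```text
t 9.7 p [ 0.5067 -0.0316  0.1275] yaw 69.7 q [ 0.41  0.55 -0.61  1.97  0.45  0.76 -0.83] F [-0.  -0.1 -1.6] w 0.0126 n 6 twist -3.4
[2.2, -0.4, -0.0],[2.2, -0.2, -0.0],[2.2, -0.1, -0.0],[2.2, 0.0, -0.0],[2.2, 0.1, -0.0],[2.2, 0.3, -0.0],
```

Request:
move_arm([
  [2.2,-0.4,0],
  [2.2,-0.2,0],
  [2.2,-0.1,0],
  [2.2,0,0],
  [2.2,0.1,0],
  [2.2,0.3,0],
  [0,0,0],
  [0,0,0],
], gripper=[0,0,0,0,0,0,0,0], twist=[-3.4,-3.4,-3.4,-3.4,-3.4,-3.4,0,0])

```text
clock: 10.5
position: [0.531, 0.0989, 0.1276]
tool_rot: [-3.14, 0.0, 1.572]
force: [0.1, -0.4, -1.9]
grip_width: 0.0125
finger_force: 97.4
```

```bash
python3 - <<'E'
from circ import *
import pickle
np.set_printoptions(precision=4,suppress=True)
go(.5307,.0984,.06,90,4)
f=grab('top');g=grab('scene'); pickle.dump((f,g),open('l3.pkl','wb'))
s=monitor.observe(); z=s['position'][2]-.0385+.06
for dz in(-.005,0,.005): print(circ(f,(.532,.199),z+dz,.058,win=.012))
# same-thing from scene: width etc
print(circ(g,(.532,.199),z,.058,win=.012))
w=grab('wrist');pickle.dump(w,open('lw3.pkl','wb'))
print('wrist',circ(w,(.532,.199),z,.058,win=.012))
E
```

```text
t 10.5 p [0.531  0.0989 0.1276] yaw 90.1 q [ 0.21  0.61 -0.7   1.89  0.52  0.83 -0.76] F [ 0.1 -0.4 -1.9] w 0.0125 n 4 twist 0.0
[-0.0, -0.0, 1.7],[-0.0, -0.0, 1.7],[-0.0, -0.0, 1.7],[-0.0, -0.0, 1.7],
(array([0.5292, 0.2006, 0.0647]), 92, np.float64(0.0004151780645815714))
(array([0.529 , 0.2007, 0.0644]), 92, np.float64(0.000389233844737262))
(array([0.5289, 0.2007, 0.0641]), 91, np.float64(0.0003641016010474951))
(array([0.5053, 0.1654, 0.0972]), 32, np.float64(0.0006618586573331267))
wrist (array([0.5317, 0.1991, 0.0576]), 56, np.float64(0.0006054627796932416))
```

Request:
move_arm([
  [0,0,1.5],
  [0,0,1.5],
  [0,0,1.5],
  [0,0,1.2],
  [0,0,1],
  [0,0,0.7],
  [0,0,0.5],
  [0,0,0],
], gripper=[0,0,0,0,0,0,0,0], twist=[0,0,0,0,0,0,0,0])

```text
clock: 11.45
position: [0.5313, 0.0988, 0.0488]
tool_rot: [-3.141, 0.0, 1.572]
force: [-0.4, -0.5, -1.2]
grip_width: 0.0131
finger_force: 97.4
```

Request:
move_arm([
  [0,0,0.2],
  [0,0,0.2],
  [0,0,0.1],
  [0,0,0],
], gripper=[0,0,0,0], twist=[0,0,0,0])

```text
clock: 11.85
position: [0.5315, 0.0987, 0.0443]
tool_rot: [3.142, 0.0, 1.572]
force: [-0.1, -0.1, -1.8]
grip_width: 0.0129
finger_force: 97.4
```

Request:
move_arm([
  [0,0,0.1],
  [0,0,0.1],
  [0,0,0],
], gripper=[0,0,0], twist=[0,0,0])

```text
clock: 12.15
position: [0.5316, 0.0987, 0.0426]
tool_rot: [3.141, 0.0, 1.572]
force: [-2.8, -2.6, 6.8]
grip_width: 0.0129
finger_force: 99.0
```

Request:
move_arm([
  [0,0,0],
  [0,0,0],
  [0,0,0],
  [0,0,0],
  [0,0,-3],
  [0,0,-5],
  [0,0,-5],
  [0,0,-5],
], gripper=[0.5,0.5,0.5,0.5,0.5,0.5,0.5,0.5], twist=[0,0,0,0,0,0,0,0])

```text
clock: 12.95
position: [0.531, 0.0989, 0.2242]
tool_rot: [-3.141, -0.0, 1.573]
force: [1.0, -0.2, 0.2]
grip_width: 0.0431
finger_force: 0.0
```

```bash
python3 - <<'E'
from circ import *
import pickle
np.set_printoptions(precision=4,suppress=True)
f=grab('top'); w=grab('wrist'); pickle.dump((f,w),open('l4.pkl','wb'))
for im in(f,w): print('big',circ(im,(.532,.199),.045,.067,win=.02),'mid',circ(im,(.532,.199),.064,.055,win=.008))
# small pan estimate
t=pickle.load(open('top0.pkl','rb'))
go(.47,.41,.33,170)
E
```

```text
big (array([0.5324, 0.1994, 0.0707]), 93, np.float64(0.00031170736885395567)) mid (array([-14.6811,  76.1016,  77.4717]), 9, np.float64(0.00011484478292800304))
big (array([0.5312, 0.1983, 0.0677]), 91, np.float64(0.00024224348720400246)) mid (array([0.5314, 0.1964, 0.0636]), 43, np.float64(9.506265361400312e-05))
t 13.05 p [0.5337 0.0998 0.2281] yaw 90.1 q [ 0.28  0.49 -0.78  1.8   0.4   1.01 -0.66] F [ 1.  -0.3 -1. ] w 0.043 n 10 twist -8.0
[3.1, -0.6, -1.0],[3.2, -0.2, -1.0],[3.2, 0.2, -1.0],[3.1, 0.7, -1.0],[3.0, 1.1, -1.0],[2.8, 1.5, -1.0],[2.5, 1.9, -1.0],[2.3, 2.2, -1.0],[1.9, 2.5, -1.0],[1.6, 2.8, -1.0],
```

Request:
move_arm([
  [3.1,-0.6,-1.5],
  [3.2,-0.2,-1.5],
  [3.2,0.2,-1.5],
  [3.1,0.7,-1.5],
  [3,1.1,-1.5],
  [2.8,1.5,-1.5],
  [2.5,1.9,0],
  [2.3,2.2,0],
], gripper=[1,1,1,1,1,1,1,1], twist=[-8,-8,-8,-8,-8,-8,-8,-8])

```text
clock: 13.85
position: [0.4797, 0.349, 0.3126]
tool_rot: [3.141, 0.001, 2.694]
force: [0.5, -0.3, -1.0]
grip_width: 0.0856
finger_force: 0.0
```

Request:
move_arm([
  [1.9,2.5,0],
  [1.6,2.8,0],
  [0,0,0],
], gripper=[1,1,1], twist=[-8,-8,0])

```text
clock: 14.15
position: [0.4647, 0.414, 0.3119]
tool_rot: [3.14, -0.002, 2.978]
force: [-0.5, -0.0, -0.3]
grip_width: 0.0855
finger_force: 0.0
```

```bash
python3 - <<'E'
from h import *
import pickle
np.set_printoptions(precision=4,suppress=True)
go(.505,.405,.3,170)
w=grab('wrist'); pickle.dump(w,open('w5.pkl','wb'))
for z in(.06,.075):print(proj(w,[.489,.408,z]),proj(w,[.54,.4,z]))
G=(255*(w['img'][:,:,::-1]/255.)**.5).astype('uint8'); cv2.imwrite('pics/w5.png',G)
E
```

```text
t 14.15 p [0.4647 0.414  0.3119] yaw 170.7 q [-0.15  0.66 -1.11  1.47  0.59  1.38  0.11] F [-0.5 -0.  -0.3] w 0.0855 n 1 twist 0.7
[-4.1, -0.2, 1.2],
[313.9629 225.1225] [314.3837 268.4638]
[313.8964 228.2925] [314.3348 273.0772]
```

```bash
python3 - <<'E'
from h import *
import pickle
w=pickle.load(open('w5.pkl','rb')); g=cv2.cvtColor(w['img'],cv2.COLOR_RGB2GRAY).astype(float)
for v in range(200,345,6):
    r=g[v:v+6,280:350].mean(0).reshape(-1,2).mean(1); print(v,r.astype(int))
E
```

```text
200 [40 38 40 39 41 40 39 40 40 38 39 39 40 39 40 39 40 39 40 40 39 41 40 38
 39 39 40 40 38 39 39 39 39 39 39]
206 [39 40 39 39 39 40 40 40 40 40 40 40 40 39 39 40 39 39 39 40 41 39 39 40
 40 39 39 39 40 40 39 39 40 40 38]
212 [40 38 40 40 39 39 39 40 40 39 40 38 39 40 39 39 40 39 39 39 39 37 40 39
 39 40 38 40 40 39 40 40 40 39 40]
218 [40 40 39 40 42 40 40 39 39 39 40 39 41 39 35 39 39 41 40 36 40 38 39 40
 38 40 39 41 39 40 40 41 41 40 39]
224 [40 40 40 40 40 41 40 40 40 39 40 39 32 25 33 44 48 53 48 33 36 39 38 39
 39 40 40 39 40 40 39 39 39 39 39]
230 [40 40 40 40 39 39 39 40 39 40 40 40 25 21 35 45 48 57 54 31 98 38 39 40
 40 40 38 41 38 40 40 40 40 40 39]
236 [40 39 40 40 39 39 40 40 39 40 39 41 22 21 33 45 49 62 58 30 18 41 40 38
 40 39 40 39 40 39 40 39 40 39 40]
242 [38 40 39 40 40 39 39 39 40 40 39 37 23 23 35 46 52 67 59 29 19 40 38 40
 40 38 41 39 40 39 39 40 38 39 39]
248 [40 39 39 39 39 40 40 40 39 40 41 36 23 23 37 48 56 71 61 30 17 40 40 40
 39 41 40 38 39 39 39 39 40 41 40]
254 [39 40 40 40 40 40 41 39 39 39 39 37 22 25 36 49 61 76 60 31 94 38 40 39
 39 40 41 38 39
[... 1489 characters left out ...]
49 172 176 175 173 177 175 174 175 178 178
 174 173 172 175 182 230 254 254 253 253 254 254 254 235 178 169 119]
326 [110 113 112 110 111 110 136 173 171 176 176 172 175 174 174 173 177 177
 174 172 172 174 183 242 254 254 254 254 253 254 254 216 177 179 195]
332 [107 108 108 106 109 103 156 170 170 173 175 171 175 174 173 174 177 176
 173 173 171 176 218 254 254 254 253 254 254 254 254 197 177 179 175]
338 [104 105 105 103 103 103 134 172 170 173 172 169 173 172 173 173 174 175
 173 171 205 246 254 253 254 254 254 253 254 247 190 178 178 180 175]
344 [ 98 101 101 100  99  98  97 142 170 173 172 168 172 173 172 172 174 176
 171 168 221 254 254 253 254 254 254 247 197 182 177 179 177 178 138]
```

The grip shows clearly in the wrist image numbers. It is a dark slab from (313,223) to (314,265), then the bright strap, parallel to the tool.

```bash
python3 - <<'E'
from h import *
import pickle
np.set_printoptions(precision=4,suppress=True)
w=pickle.load(open('w5.pkl','rb'));t=pickle.load(open('top0.pkl','rb'))
for z in(.06,.07,.08):print(z,plane(w,313,223,z),plane(w,314,265,z),plane(w,314,244,z))
print(tri(t,(220+95/3.15,140+390/3.15),w,(313,223)),tri(t,(220+101/3.15,140+341/3.15),w,(314,265)))
go(.5065,.4053,.05,170.7,7)
E
```

```text
0.06 [0.4864 0.4073 0.06  ] [0.5357 0.4003 0.06  ] [0.5108 0.4044 0.06  ]
0.07 [0.4842 0.4078 0.07  ] [0.5322 0.4009 0.07  ] [0.5079 0.4049 0.07  ]
0.08 [0.4819 0.4082 0.08  ] [0.5287 0.4015 0.08  ] [0.505  0.4055 0.08  ]
(array([0.4884, 0.4075, 0.0532]), np.float64(0.0013103251145289722)) (array([0.5303, 0.4007, 0.0745]), np.float64(0.001286047465713242))
t 14.2 p [0.4658 0.412  0.3118] yaw 170.3 q [-0.15  0.66 -1.11  1.47  0.59  1.38  0.11] F [ 0.4 -0.4 -0.2] w 0.0852 n 7 twist -0.1
[-0.6, 0.0, 3.7],[-0.6, 0.0, 3.7],[-0.6, 0.0, 3.7],[-0.6, 0.0, 3.7],[-0.6, 0.0, 3.7],[-0.6, 0.0, 3.7],[-0.6, 0.0, 3.7],
```

```bash
python3 - <<'E'
from h import *
import pickle
np.set_printoptions(precision=4,suppress=True)
t=pickle.load(open('top0.pkl','rb'))
print('tube',plane(t,187,252,.1),plane(t,197,253,0),'chain',plane(t,186,262,0),'standB lowL',plane(t,240,226,.03))
go(.510,.4043,.040,170.7,7)
E
```

```text
tube [0.519  0.5647 0.1   ] [0.518  0.5657 0.    ] chain [0.4928 0.5961 0.    ] standB lowL [0.5919 0.4407 0.03  ]
t 14.2 p [0.4658 0.412  0.3118] yaw 170.3 q [-0.15  0.66 -1.11  1.47  0.59  1.38  0.11] F [ 0.4 -0.4 -0.2] w 0.0852 n 7 twist -0.1
[-0.6, -0.0, 3.9],[-0.6, -0.0, 3.9],[-0.6, -0.0, 3.9],[-0.6, -0.0, 3.9],[-0.6, -0.0, 3.9],[-0.6, -0.0, 3.9],[-0.6, -0.0, 3.9],
```

Request:
move_arm([
  [-2.2,0,3],
  [-2.2,0,4],
  [0,0,4.5],
  [0,0,4.5],
  [0,0,4.2],
  [0,0,4],
  [0,0,3],
  [0,0,0],
], gripper=[1,1,1,1,1,1,1,1], twist=[0,0,0,0,0,0,0,0])

```text
clock: 15.0
position: [0.5095, 0.4001, 0.0367]
tool_rot: [-3.137, -0.003, 2.967]
force: [0.2, 0.1, 0.3]
grip_width: 0.0856
finger_force: 0.0
```

```bash
python3 - <<'E'
from h import *
go(.510,.4043,.040,170.7,1)
E
```

```text
t 15.0 p [0.5095 0.4001 0.0367] yaw 170.0 q [-0.21  0.98 -0.9   1.62  0.88  1.   -0.02] F [0.2 0.1 0.3] w 0.0856 n 1 twist -0.7
[0.0, 0.4, -0.3],
```

Request:
move_arm([
  [0,0.1,-0.3],
  [0,0,0],
  [0,0,0],
  [0,0,0],
  [0,0,0],
  [0,0,0],
  [0,0,0],
  [0,0,0],
], gripper=[1,1,0,0,0,0,0,0], twist=[0,0,0,0,0,0,0,0], squeeze=40)

```text
clock: 15.8
position: [0.5104, 0.4037, 0.0434]
tool_rot: [-3.141, -0.0, 2.969]
force: [-2.9, -1.5, 3.9]
grip_width: 0.0135
finger_force: 39.3
```

Request:
move_arm([
  [0,0,-1],
  [0,0,-1],
  [0,0,-2],
  [0,0,-2],
  [0,0,-2],
  [0,0,-2],
  [0,0,-1],
  [0,0,0],
], gripper=[0,0,0,0,0,0,0,0], twist=[0,0,0,0,0,0,0,0])

```text
clock: 16.6
position: [0.511, 0.4041, 0.1551]
tool_rot: [3.14, 0.002, 2.968]
force: [-0.2, -0.7, -1.3]
grip_width: 0.0134
finger_force: 39.1
```

```bash
python3 - <<'E'
from h import *
go(.465,.475,.15,110,8)
E
```

```text
t 16.6 p [0.511  0.4041 0.1551] yaw 170.1 q [-0.17  0.84 -1.    1.56  0.75  1.16  0.07] F [-0.2 -0.7 -1.3] w 0.0134 n 8 twist 7.5
[0.7, 0.8, 0.1],[0.8, 0.7, 0.1],[0.9, 0.6, 0.1],[1.0, 0.4, 0.1],[1.0, 0.3, 0.1],[1.0, 0.2, 0.1],[1.1, 0.0, 0.1],[1.1, -0.1, 0.1],
```

Request:
move_arm([
  [0.7,0.8,0],
  [0.8,0.7,0],
  [0.9,0.6,0],
  [1,0.4,0],
  [1,0.3,0],
  [1,0.2,0],
  [1.1,0,0],
  [1.1,-0.1,0],
], gripper=[0,0,0,0,0,0,0,0], twist=[7.5,7.5,7.5,7.5,7.5,7.5,7.5,7.5])

```text
clock: 17.4
position: [0.4638, 0.4755, 0.1523]
tool_rot: [-3.141, 0.001, 1.916]
force: [-0.2, -0.5, -0.0]
grip_width: 0.0137
finger_force: 39.1
```

Request:
move_arm([
  [0,0,2],
  [0,0,3],
  [0,0,3],
  [0,0,2.5],
  [0,0,1.5],
  [0,0,1],
  [0,0,0.4],
  [0,0,0],
], gripper=[0,0,0,0,0,0,0,0], twist=[0,0,0,0,0,0,0,0])

```text
clock: 18.2
position: [0.4643, 0.4757, 0.0195]
tool_rot: [3.141, -0.0, 1.921]
force: [-0.0, 0.0, -0.7]
grip_width: 0.0136
finger_force: 39.1
```

Request:
move_arm([
  [0,0,0.2],
  [0,0,0.1],
  [0,0,0],
], gripper=[0,0,0], twist=[0,0,0])

```text
clock: 18.5
position: [0.4644, 0.4756, 0.0167]
tool_rot: [3.141, -0.0, 1.921]
force: [0.2, -0.7, -1.3]
grip_width: 0.0133
finger_force: 39.1
```

Request:
move_arm([
  [0,0,0.1],
  [0,0,0.1],
  [0,0,0],
], gripper=[0,0,0], twist=[0,0,0])

```text
clock: 18.8
position: [0.4642, 0.4755, 0.0142]
tool_rot: [-3.142, 0.0, 1.921]
force: [1.1, 0.6, -1.7]
grip_width: 0.0137
finger_force: 39.1
```

Request:
move_arm([
  [0,0,0.1],
  [0,0,0.1],
  [0,0,0],
], gripper=[0,0,0], twist=[0,0,0])

```text
clock: 19.1
position: [0.4641, 0.4755, 0.0121]
tool_rot: [-3.141, 0.0, 1.921]
force: [-0.7, 0.6, -0.0]
grip_width: 0.0136
finger_force: 39.1
```

Request:
move_arm([
  [0,0,0],
  [0,0,-1],
  [0,0,-2],
  [0,0,-1],
  [0,0,0],
  [0,0,0],
  [0,0,0],
], gripper=[0.6,0.6,0.6,0.6,0.6,0.6,0.6], twist=[0,0,0,0,0,0,0])

```text
clock: 19.8
position: [0.4641, 0.4753, 0.0519]
tool_rot: [-3.141, 0.0, 1.921]
force: [-0.2, -0.3, -0.3]
grip_width: 0.0511
finger_force: 0.0
```

```bash
python3 - <<'E'
from circ import *
import pickle
np.set_printoptions(precision=4,suppress=True)
f=grab('top'); w=grab('wrist'); pickle.dump((f,w),open('l6.pkl','wb'))
for im in(f,w): print('small',circ(im,(.505,.36),.075,.047,win=.015))
g=cv2.cvtColor(w['img'],cv2.COLOR_RGB2GRAY).astype(float)
for v in range(80,400,16):
    r=g[v:v+16,240:400].mean(0).reshape(-1,5).mean(1); print(v,r.astype(int))
E
```

```text
small (array([0.5075, 0.3537, 0.0491]), 86, np.float64(0.0005333432360934802))Traceback (most recent call last):
  File "<stdin>", line 5, in <module>
  File "circ.py", line 14, in circ
    P=np.array(pts); s=least_squares(lambda q:np.hypot(*(P-q[:2]).T)-q[2],[*guess,R],loss='soft_l1',f_scale=.0015)
                       ~~~~~~~~~~~~~^^^^^^^^^^^^^^^^^^^^^^^^^^^^^^^^^^^^^^^^^^^^^^^^^^^^^^^^^^^^^^^^^^^^^^^^^^^^^^
    return func(*args, **kwargs)
    vector_fun = VectorFunction(
        fun_wrapped,
    ...<6 lines>...
        workers=workers
    )
    self._update_fun()
    ~~~~~~~~~~~~~~~~^^
    self.f = self.fun_wrapped(xp_copy(self.x))
             ~~~~~~~~~~~~~~~~^^^^^^^^^^^^^^^^^
    return np.atleast_1d(self.fun(x))
                         ~~~~~~~~^^^
    return self.f(x, *self.args, **self.kwargs)
           ~~~~~~^^^^^^^^^^^^^^^^^^^^^^^^^^^^^^
  File "circ.py", line 14, in <lambda>
    P=np.array(pts); s=least_squares(lambda q:np.hypot(*(P-q[:2]).T)-q[2],[*guess,R],loss='soft_l1',f_scale=.0015)
                                                         ~^~~~~~
ValueError: operands could not be broadcast together with shapes (0,) (2,)
```

```bash
python3 - <<'E'
from h import *
import pickle
np.set_printoptions(precision=4,suppress=True,linewidth=200)
f,w=pickle.load(open('l6.pkl','rb'))
print(proj(w,[.4641,.4753,.0519]),proj(w,[.472,.452,.088]),proj(w,[.4635,.474,.088]),proj(w,[.48,.42,.088]))
g=cv2.cvtColor(w['img'],cv2.COLOR_RGB2GRAY).astype(float)
for v in range(240,470,14):
    r=g[v:v+14,230:410].mean(0).reshape(-1,6).mean(1); print(v,r.astype(int))
go(.47,.452,.058,110,2)
E
```

```text
[318.1713 302.1195] [316.8157 409.6866] [315.5551 351.8244] [307.7195 479.4569]
240 [41 41 41 41 40 41 41 41 41 40 41 41 41 41 41 41 41 41 40 41 41 41 41 41 41 41 41 41 41 41]
254 [41 41 41 41 41 41 40 41 41 38 40 40 40 41 41 41 41 41 40 41 40 41 41 41 41 41 39 38 39 41]
268 [41 41 41 41 41 40 38 38 32 23 23 24 29 37 37 37 38 37 39 41 41 40 37 33 30 27 23 23 25 29]
282 [ 83 141 112  28  36  34  24  23  23  23  23  23  23  23  24  23  23  24  23  24  25  24  23  23  23  30 113 131  71  24]
296 [151 112  27  19  33  37  23  24  23  24  23  23  23  23  23  23  23  24  23  23  23  23  23  24  21  19  26  90 119  82]
310 [106  25  19  19  30  37  23  22  23  23  23  23  21  21  21  22  22  23  23  23  23  23  23  23  21  19  20  23  84 118]
324 [ 69  20  19  20  34  40  28  23  24  26  31  20  17  17  17  17  18  23  23  23  23  23  23  23  22  20  20  20  58 135]
338 [32 23 19 27 41 41 41 40 40 41 39 17 19 19 20 18 18 23 23 23 23 23 23 23 23 20 20 23 31 26]
352 [33 26 22 39 41 40 41 41 41 41 36 21 24 24 24 24 22 39 23 23 23 24 23 23 23 23 20 26 28 27]
366 [35 29 36 40 41 41 41 41 41 40 3
[... 199 characters left out ...]
 25 25 25 24 27 26 26 26 26 26 26 26 26 27 27 27 27]
408 [34 33 28 26 27 26 26 27 27 26 27 26 27 27 27 27 27 27 27 26 27 27 26 26 26 26 27 27 27 27]
422 [25 24 25 25 27 27 27 27 27 27 27 27 27 27 27 27 27 27 27 27 27 27 27 27 26 25 25 24 24 24]
436 [27 27 27 27 27 27 27 27 27 27 27 27 27 27 27 27 27 27 27 27 27 27 27 27 27 27 27 27 27 27]
450 [27 27 27 26 27 26 27 27 27 27 27 27 27 28 27 27 27 27 27 27 27 27 27 27 27 27 27 27 27 27]
464 [27 27 27 27 27 27 27 27 27 27 27 27 27 27 28 27 27 28 27 27 27 27 27 27 27 27 27 27 27 27]
t 19.9 p [0.464  0.4753 0.0518] yaw 110.1 q [-0.46  0.9  -0.7   1.58  0.68  0.93 -1.05] F [ 0.3 -0.9  0.7] w 0.051 n 2 twist 0.0
[-1.2, -0.1, -0.3],[-1.2, -0.1, -0.3],
```

Request:
move_arm([
  [-1.4,0,-0.1],
  [-1.5,0,0],
  [0,0,0],
  [0,0,0],
  [0,0,0],
  [0,0,0],
  [0,0,0],
  [0,0,0],
], gripper=[0.6,0.6,0,0,0,0,0,0], twist=[0,0,0,0,0,0,0,0], squeeze=100)

```text
clock: 20.7
position: [0.4741, 0.4485, 0.0534]
tool_rot: [3.141, 0.0, 1.922]
force: [-0.1, -1.8, 2.2]
grip_width: 0.0129
finger_force: 97.3
```

```bash
python3 - <<'E'
from circ import *
np.set_printoptions(precision=4,suppress=True)
s=monitor.observe(); p=s['position']; a=s['tool_rot'][2]; print(p,a,s['force'])
f=grab('top'); x=circ(f,(.5075,.3537),.075,.047,win=.015); print(x)
d=x[0][:2]-p[:2]; print('off',d[0]*np.cos(a)+d[1]*np.sin(a),d[0]*np.sin(a)-d[1]*np.cos(a))
E
```

```text
[0.4741 0.4485 0.0534] 1.9216308140664873 [-0.1079 -1.8283  2.2191]
(array([0.5077, 0.354 , 0.0489]), 87, np.float64(0.00038428924370065287))
off -0.10024128953946594 -0.0009761587891922788
```

Request:
move_arm([
  [0,0,-0.5],
  [0,0,-1.5],
  [0,0,-3],
  [0,0,-4],
  [0,0,-4],
  [0,0,-2],
  [0,0,-1],
  [0,0,0],
], gripper=[0,0,0,0,0,0,0,0], twist=[0,0,0,0,0,0,0,0])

```text
clock: 21.55
position: [0.4743, 0.4486, 0.2147]
tool_rot: [3.14, -0.001, 1.921]
force: [0.3, -0.5, -1.3]
grip_width: 0.0126
finger_force: 97.4
```

```bash
python3 - <<'E'
from h import *
go(.6193,.2481,.2,30,12)
E
```

```text
t 21.55 p [0.4743 0.4486 0.2147] yaw 110.1 q [-0.35  0.7  -0.81  1.51  0.53  1.16 -0.91] F [ 0.3 -0.5 -1.3] w 0.0126 n 12 twist 6.7
[-2.0, 0.6, 0.1],[-1.9, 0.8, 0.1],[-1.8, 1.0, 0.1],[-1.7, 1.2, 0.1],[-1.5, 1.4, 0.1],[-1.3, 1.6, 0.1],[-1.2, 1.7, 0.1],[-1.0, 1.8, 0.1],[-0.7, 1.9, 0.1],[-0.5, 2.0, 0.1],[-0.3, 2.0, 0.1],[-0.0, 2.1, 0.1],
```

Request:
move_arm([
  [-2,0.6,0],
  [-1.9,0.8,0],
  [-1.8,1,0],
  [-1.7,1.2,0],
  [-1.5,1.4,0],
  [-1.3,1.6,0],
  [-1.2,1.7,0],
  [-1,1.8,0],
], gripper=[0,0,0,0,0,0,0,0], twist=[6.7,6.7,6.7,6.7,6.7,6.7,6.7,6.7])

```text
clock: 22.35
position: [0.5709, 0.313, 0.2117]
tool_rot: [-3.141, 0.002, 0.981]
force: [-0.4, 0.5, -1.7]
grip_width: 0.0129
finger_force: 97.3
```

Request:
move_arm([
  [-0.7,1.9,0],
  [-0.5,2,0],
  [-0.3,2,0],
  [0,2.1,0],
  [0,0,0],
  [0,0,0],
], gripper=[0,0,0,0,0,0], twist=[6.7,6.7,6.7,6.7,0,0])

```text
clock: 22.95
position: [0.6184, 0.2474, 0.212]
tool_rot: [-3.141, 0.002, 0.519]
force: [-0.2, 0.6, -0.6]
grip_width: 0.0131
finger_force: 97.4
```

```bash
python3 - <<'E'
from circ import *
import pickle
np.set_printoptions(precision=4,suppress=True)
go(.6193,.2481,.13,30,4)
f=grab('top'); w=grab('wrist'); g=grab('scene'); pickle.dump((f,w,g),open('l7.pkl','wb'))
z=monitor.observe()['position'][2]-.0534+.075
for im in (f,):
  print(circ(im,(.532,.199),z,.0475,thr=90,win=.012)); print(circ(im,(.532,.199),.045,.067,win=.02))
G=lambda i:(255*(i[:,:,::-1]/255.)**.6).astype('uint8')
c=cv2.resize(G(f['img'])[190:300,270:410],(560,440),interpolation=cv2.INTER_CUBIC); cv2.imwrite('pics/m7.png',c)
E
```

```text
t 22.95 p [0.6184 0.2474 0.212 ] yaw 29.7 q [-0.18  0.64 -0.47  1.48  0.31  1.09 -1.76] F [-0.2  0.6 -0.6] w 0.0131 n 4 twist -0.1
[0.0, -0.0, 2.1],[0.0, -0.0, 2.1],[0.0, -0.0, 2.1],[0.0, -0.0, 2.1],Traceback (most recent call last):
  File "<stdin>", line 8, in <module>
  File "circ.py", line 14, in circ
    P=np.array(pts); s=least_squares(lambda q:np.hypot(*(P-q[:2]).T)-q[2],[*guess,R],loss='soft_l1',f_scale=.0015)
                       ~~~~~~~~~~~~~^^^^^^^^^^^^^^^^^^^^^^^^^^^^^^^^^^^^^^^^^^^^^^^^^^^^^^^^^^^^^^^^^^^^^^^^^^^^^^
    return func(*args, **kwargs)
    vector_fun = VectorFunction(
        fun_wrapped,
    ...<6 lines>...
        workers=workers
    )
    self._update_fun()
    ~~~~~~~~~~~~~~~~^^
    self.f = self.fun_wrapped(xp_copy(self.x))
             ~~~~~~~~~~~~~~~~^^^^^^^^^^^^^^^^^
    return np.atleast_1d(self.fun(x))
                         ~~~~~~~~^^^
    return self.f(x, *self.args, **self.kwargs)
           ~~~~~~^^^^^^^^^^^^^^^^^^^^^^^^^^^^^^
  File "circ.py", line 14, in <lambda>
    P=np.array(pts); s=least_squares(lambda q:np.hypot(*(P-q[:2]).T)-q[2],[*guess,R],loss='soft_l1',f_scale=.0015)
                                                         ~^~~~~~
ValueError: operands could not be broadcast together with shapes (0,) (2,)
```

Request:
move_arm([
  [0.2,0,1.5],
  [0,0,2.5],
  [0,0,2.5],
  [0,0,2],
  [0,0,1.5],
  [0,0,1],
  [0,0,0.5],
  [0,0,0],
], gripper=[0,0,0,0,0,0,0,0], twist=[0,0,0,0,0,0,0,0])

```text
clock: 23.9
position: [0.6206, 0.2486, 0.098]
tool_rot: [-3.141, 0.0, 0.518]
force: [0.3, -0.4, -0.4]
grip_width: 0.0128
finger_force: 97.4
```

```bash
python3 - <<'E'
from h import *
go(.6203,.248,.0634,30,4)
E
```

```text
t 23.9 p [0.6206 0.2486 0.098 ] yaw 29.7 q [-0.2   0.77 -0.43  1.56  0.38  0.89 -1.82] F [ 0.3 -0.4 -0.4] w 0.0128 n 4 twist -0.1
[-0.0, 0.0, 0.9],[-0.0, 0.0, 0.9],[-0.0, 0.0, 0.9],[-0.0, 0.0, 0.9],
```

Request:
move_arm([
  [0,0,0.6],
  [0,0,0.6],
  [0,0,0.6],
  [0,0,0.6],
  [0,0,0.4],
  [0,0,0.3],
  [0,0,0.2],
  [0,0,0],
], gripper=[0,0,0,0,0,0,0,0], twist=[0,0,0,0,0,0,0,0])

```text
clock: 24.7
position: [0.6206, 0.2485, 0.0651]
tool_rot: [-3.142, 0.0, 0.518]
force: [-0.4, 0.5, -0.8]
grip_width: 0.0128
finger_force: 97.4
```

Request:
move_arm([
  [0,0,0.1],
  [0,0,0.1],
  [0,0,0],
], gripper=[0,0,0], twist=[0,0,0])

```text
clock: 25.0
position: [0.6207, 0.2485, 0.0633]
tool_rot: [-3.142, -0.0, 0.518]
force: [0.6, -1.1, -0.4]
grip_width: 0.0132
finger_force: 97.4
```

Request:
move_arm([
  [0,0,0.1],
  [0,0,0.1],
  [0,0,0],
], gripper=[0,0,0], twist=[0,0,0])

```text
clock: 25.3
position: [0.6208, 0.2486, 0.0615]
tool_rot: [3.142, -0.0, 0.518]
force: [-0.1, -0.5, 2.6]
grip_width: 0.0131
finger_force: 98.2
```

Contact came at the height expected for fully home. Release and retreat.

Request:
move_arm([
  [0,0,0],
  [0,0,0],
  [0,0,0],
  [0,0,0],
  [0,0,-3],
  [0,0,-5],
  [0,0,-5],
  [0,0,-5],
], gripper=[0.5,0.5,0.5,0.5,0.5,0.5,0.5,0.5], twist=[0,0,0,0,0,0,0,0])

```text
clock: 26.1
position: [0.6203, 0.2485, 0.2433]
tool_rot: [-3.141, 0.0, 0.518]
force: [1.1, 0.0, -0.2]
grip_width: 0.0428
finger_force: 0.0
```

Request:
move_arm([
  [0,3,-3],
  [0,4,0],
  [0,4,0],
  [0,4,0],
  [0,4,0],
  [0,2,0],
  [0,0,0],
], gripper=[0.5,0.5,0.5,0.5,0.5,0.5,0.5], twist=[0,0,0,0,0,0,0])

```text
clock: 26.8
position: [0.7257, 0.0625, 0.2707]
tool_rot: [3.141, 0.001, 0.514]
force: [0.1, -0.3, -0.0]
grip_width: 0.0425
finger_force: 0.0
```

```bash
python3 - <<'E'
from circ import *
np.set_printoptions(precision=4,suppress=True)
print(monitor.observe()['force'],monitor.observe()['position'])
f=grab('top');g=grab('scene')
print(circ(f,(.532,.199),.045,.067,win=.02))
G=lambda i:(255*(i[:,:,::-1]/255.)**.6).astype('uint8')
c=cv2.resize(G(f['img'])[195:295,270:403],(400,300),interpolation=cv2.INTER_CUBIC)
d=cv2.resize(G(g['img'])[190:290,270:403],(400,300),interpolation=cv2.INTER_CUBIC); cv2.imwrite('pics/end.png',np.hstack([c,d]))
E
```

```text
[ 0.1348 -0.332  -0.0443] [0.7257 0.0625 0.2707]
(array([0.5327, 0.1991, 0.0712]), 106, np.float64(0.000499507968444092))
```

View pics/end.png

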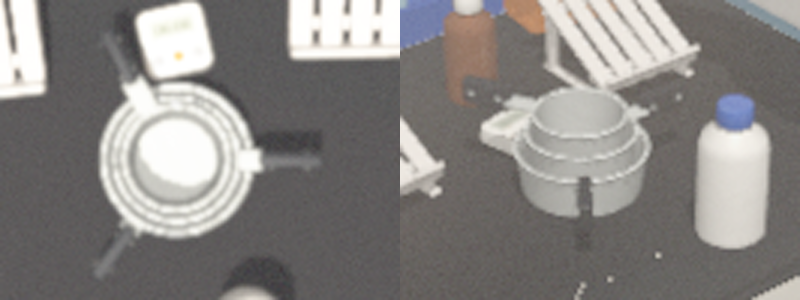

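The final view shows the three pans nested, concentric and level around (178,158), with the handles about 115–120° apart. The big pan, timer and bottle have not moved.

```bash
python3 -c "
from h import *
print(bot.job_done())"
```

```text
the job is handed in; nothing more can be done
None
```

The three pans are nested level in the big pan with handles about 115–120° apart, the big pan hasn't moved and nothing around it looks disturbed; the job was handed in with about 27 s on the clock, and no verdict came back.

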